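# Test the cut-out of the portable power unit, then switch on the charger's socket

### The arm

A 6-joint arm with a two-finger parallel gripper is mounted at the origin on a cart in front of the work surface, level with it; the furniture and walls round the work are solid. World frame = base frame: x ahead of the robot, y to its left, z up, the work surface at z = 0. Lengths are in mm, angles in degrees, forces in N, time in s.
With the tool pointing down it reaches from about 300 to 850 mm from the base axis. Payload 4.2 kg.
Tool frame: the origin (TCP) lies midway between the tips of the shut fingers; the grasp point (between the pads) lies 19 mm behind it; z points along the fingers, y is the line along which they close (so a half turn about z gives the same grasp; the last joint's range is limited). The gripper opens to 91 mm and grips with 3 to 60 N. Pads are 32 mm wide; open, the fingers measure 118 mm over their backs; the gripper's body (76 mm by 178 mm) begins 60 mm behind the grasp point.
Start: joints at [-70.989, 18.312, 89.639, -0, 72.044, -1.146], TCP at [198.142, -539.799, 213.976] pointing down, gripper open.
Joint ranges: [-177.97, 177.97], [-48.28, 115.42], [12.27, 149.76], [-77.06, 257.06], [2.81, 150.46], [-146.56, 146.56]. Speed limits (degrees/s): [147.25, 147.25, 180, 180, 180, 180].

### API

Orientations are given as [roll, pitch, yaw] about the fixed x, y, z axes, in that order (R = Rz(yaw) Ry(pitch) Rx(roll)).
In Python, from workcell import env, grab_frame, camera_model, job_done gives the robot as it stands (env), with the cameras as plain functions and the job as plain functions.
- The arm moves only by the tool drive_effector, called by a JSON object that holds its "fn" and its "kwargs", one argument or row to a line. Schema: {"type":"object","properties":{"offsets":{"type":"array","items":{"type":"number"},"minItems":6,"maxItems":48},"jaw":{"type":"number"},"squeeze":{"type":"number"},"only":{"type":"string"},"quiet":{"type":"boolean"},"lines":{"type":"string"}},"required":["offsets"],"additionalProperties":false}. offsets is one flat list of numbers that holds 1 to 8 rows one after another, with no inner brackets; each row has 6 numbers: dx, dy, dz in parts of the range, where 1.0 means 300 mm, then a rotation vector rx, ry, rz in shares of 180 degrees (1.0 is 180 degrees); each row shifts and turns the commanded pose from where the row before left it, along the tool's axes as they then stand; what a row does not reach is not made up. A row lasts 1/10 s, in which the tool goes at most 50 mm and 8.59 degrees, less where a joint would pass 70% of its speed; a pose out of reach is approached as far as the arm can. jaw is the finger opening in mm, set as the call begins (left out keeps the last). The fingers move at their own pace and stop on an object; squeeze is the grip in N (left out, the last holds). Time passes only in rows, so rows that do not move let the fingers close. The tool returns the time, the measured TCP pose, the force, the opening and the grip force at its end. only (a regular expression) keeps the lines of the reply that match it, lines (a string "A,B") keeps lines A to B, and quiet returns only ok. No shift or turn number may pass 1 either way. Input that does not fit is refused with a message, and nothing moves.
- env.state(): the state, without advancing time (a new reading comes with each control period).
- grab_frame(name): name is "side" or "top"; returns the picture (420x560x3 uint8, blue, green, red); there is no depth.
- camera_model(name): a dict with "fx", "fy", "cx", "cy" (pixels), "D" ([k1, k2, p1, p2, k3] as OpenCV has them; the pictures are not rectified), "T" (4x4, takes a point from camera to world coordinates). Camera axes: x right, y up, looking along -z (the intrinsics and any distortion apply to the point x, -y, -z); pixel columns grow to the right and rows downward; lengths in mm; the calibration is good to about 2 mm. A picture is of the moment at which its call begins. camera_model takes no time and is no camera call.
- job_done(): hands the job in; it is judged then, once.
The state is a dict: "time_s": time; "qpos": joint angles; "qvel": joint speeds; "effort": joint torques, N m; "ee_pos": TCP position; "ee_rot": TCP orientation; "force": force on the tool from outside, world axes, zero at the start; "torque": the same for the moment, N m; "gripper_width": finger opening in mm; "gripper_force": force on a finger pad.
Only numpy, scipy, OpenCV 4.12 (cv2) and the standard library are available. Lean on these libraries where they do the work, as an engineer would, in place of code of your own. Each camera call takes 0.05 s, during which the arm holds its last target. There are 200 camera calls.

### The job

Before the portable power unit is used, check its safety cut-out: press the small round test button until the large square reset key jumps up, then press the reset key down until it stays down by itself. After that switch on only the socket that holds the plug-in charger, by pressing down the raised half (the half next to the socket) of the rocker switch in front of it. Only press: leave the charger, the blank socket cap and the things standing round the unit where they are.

Things in the scene. Friction and masses are not known exactly. Their poses are not given: they have to be found in the camera images.
- power_unit: dark battery power unit, a box 200 mm deep (x), 300 mm wide (y) on an 80 mm high plywood riser; does not move. Origin: centre of its underside; x to its back, y to its left, z up. Over the origin: top deck 132 mm, black plates round keys and rockers 135, socket collars 138. Two rockers in front, each with its socket behind; between them a plate with reset key (front) and test button (back)
- test_top (a point): centre of the top of the round test button, 16 mm in diameter; at rest it stands 9 mm above the black plate. It is pressed straight down
- test_button (a joint): travel of the test button in m: 0 at rest, 0.006 fully down. Springs back. It frees the reset key at about 0.003 to 0.005, with about 4 N; 5 N takes it fully down
- reset_top (a point): centre of the top of the square reset key, 28 x 28 mm; 5 mm above the black plate while caught down, 14 mm above it when it has jumped up. It is pressed straight down
- reset_key (a joint): travel of the reset key in m: 0 jumped up (tripped), about 0.009 caught down (the start), 0.011 fully down against its stop. When pressed to about 0.010 an inner spring pawl catches it and on release it stays at 0.009; released earlier, it springs up again. Needs about 4 to 5 N. Only the test button frees it
- rocker_left_on_half (a point): point on the top of the left rocker's ON half (next to the socket, marked by a small pale dot), 14 mm from the pivot; the rocker is 44 mm long (unit's x) by 26 mm wide, a shallow V from the side. The point is 8 mm above the black plate round the rocker while off (the half's outer end 10.5 mm), 3.5 mm above it when on
- rocker_left (a joint): left rocker in rad: 0 off (the half next to the unit's front is down, the half next to the socket stands up), 0.32 on (the half next to the socket is down). It snaps over past the middle (0.16) and stays. About 3 to 4 N at the ON half switches it
- rocker_right_on_half (a point): the same point on the right rocker, which is alike
- rocker_right (a joint): right rocker in rad, read as the left one
- socket_left (a point): centre of the left socket, at deck height; its square collar is 60 mm wide and 6 mm high. It belongs to the left rocker
- socket_right (a point): centre of the right socket, alike. It belongs to the right rocker
- charger: white plug-in charger, a rounded block 50 x 50 mm that stands 53 mm high over the deck, loosely seated in one of the two sockets (either one). Origin: centre of its underside, at deck height
- socket_cap: flat round white blank cap, 54 mm in diameter, its top 11 mm over the deck, in the other socket. Origin: centre of its underside, at deck height
- water_jar: clear glass jar, 62 mm in diameter, 96 mm high, standing behind the unit. Origin: centre of its underside
- scraper: scraper with a red handle, 210 mm long, 22 mm wide, 18 mm high, lying in front of the unit. Origin: centre of its underside, length along y
- eraser: eraser 23 x 45 x 13 mm, lying in front of the unit. Origin: centre of its underside
- jar_lid: black screw lid, 52 mm in diameter, 18 mm high, lying behind the unit. Origin: centre of its underside

How it is judged (in metres and radians):
On the way, in this order (a step that is already met when the one before it is completed fails the run):
1. the test button has tripped the cut-out: the reset key has jumped up (value of joint reset_key below 0.003 m), for 0.1 s.
2. the reset key is down again and the test button is free (value of joint reset_key above 0.0075 m and value of joint test_button below 0.0015 m), for 0.2 s.
3. the rocker of the charger's socket is switched on (((horizontal distance between charger and socket_left below 0.02 m and value of joint rocker_left above 0.27 rad) or (horizontal distance between charger and socket_right below 0.02 m and value of joint rocker_right above 0.27 rad))), for 0.1 s.
At the end, for the whole second after the job is handed in: The reset key is caught down (joint between 7.5 and 10 mm), the test button is up (under 1.5 mm), the rocker of the charger's socket is on (over 0.27 rad) and the other rocker is off (under 0.05 rad); charger and cap are still seated within 10 mm of their sockets' centres (all of step 2 and value of joint reset_key below 0.01 m and ((horizontal distance between charger and socket_left below 0.01 m and horizontal distance between socket_cap and socket_right below 0.01 m and value of joint rocker_left above 0.27 rad and value of joint rocker_right below 0.05 rad) or (horizontal distance between charger and socket_right below 0.01 m and horizontal distance between socket_cap and socket_left below 0.01 m and value of joint rocker_right above 0.27 rad and value of joint rocker_left below 0.05 rad)) and linear speed of charger below 0.02 m/s); the robot touches nothing.
It fails at once if the empty, capped socket is switched on ((horizontal distance between charger and socket_left below 0.03 m and value of joint rocker_right above 0.2 rad) or (horizontal distance between charger and socket_right below 0.03 m and value of joint rocker_left above 0.2 rad)).
It fails at once if a socket is switched on while the cut-out is tripped (value of joint reset_key below 0.005 m and value of joint any of rocker_left, rocker_right above 0.2 rad).
It fails at once if the charger or the cap is lifted or pushed out of place (over 10 mm) (distance of any of charger, socket_cap from where it was at the start of the episode above 0.01 m).
It fails at once if a thing standing round the unit is moved by more than 20 mm, or lifted (distance of any of water_jar, scraper, eraser, jar_lid from where it was at the start of the episode above 0.02 m).
It also fails if it takes over 43 s, if anything falls off the work surface, if the arm or the gripper's body presses on something with over 40 N, if the wrist force passes 120 N, or if a joint passes its speed limit or range.

## Working session

There is one attempt and no reset: what is moved stays moved. The work goes in short steps, Python scripts to look and compute and a tool call to move; the robot and the scene stay as the last step left them, time stands still between calls to the robot, and variables do not carry over. Pictures are saved under pics/ and viewed, at most 10 in all, crops included, and the job is handed in when it is done.

```bash
ls; mkdir -p pics
```

Run:
```python
from workcell import env, grab_frame, camera_model, job_done
import cv2
for n in("top","side"):
    cv2.imwrite(f"pics/{n}0.png",grab_frame(n)); m=camera_model(n); print(n,m)
print(env.state())
```

```text
pics
workcell.py
top {'fx': 515.8481273051644, 'fy': 515.8481273051644, 'cx': 280.2175146047984, 'cy': 212.15036726244696, 'D': array([-0.00575522,  0.        ,  0.        ,  0.        ,  0.        ]), 'T': array([[ 1.97622522e-02,  9.87977655e-01, -1.53328429e-01,
         3.98129103e+02],
       [-9.99803520e-01,  1.92920956e-02, -4.55368847e-03,
         1.03466578e+02],
       [-1.54091574e-03,  1.53388294e-01,  9.88164792e-01,
         1.15258991e+03],
       [ 0.00000000e+00,  0.00000000e+00,  0.00000000e+00,
         1.00000000e+00]])}
side {'fx': 414.22619902874777, 'fy': 414.22619902874777, 'cx': 284.2260819412042, 'cy': 209.2440624053859, 'D': array([-0.04405686,  0.        ,  0.        ,  0.        ,  0.        ]), 'T': array([[-9.56466551e-01,  1.74793488e-01, -2.33707023e-01,
         3.29846316e+02],
       [-2.91330148e-01, -5.24447580e-01,  8.00050924e-01,
         8.35966326e+02],
       [ 1.72766091e-02,  8.33307850e-01,  5.52539181e-01,
         6.97084762e+02],
       [ 0.00000000e+00,  0.00000000e+00,  0.00000000e+00,
         1.00000000e+00]])}
{'time_s': 0.1, 'qpos': array([-7.09888641e+01,  1.83469954e+01,  8.96976929e+01, -9.12622348e-04,
        7.20441423e+01, -1.14495756e+00]), 'qvel': array([-0.01912079, -0.18132242, -0.06626755,  0.07105197,  0.15061954,
       -0.07664598]), 'effort': array([-1.00742116e-03, -4.13338673e+01, -2.32512420e+01,  7.28487060e-02,
        4.22052224e-02, -6.26802171e-05]), 'ee_pos': array([ 197.99453567, -539.3677104 ,  213.22588275]), 'ee_rot': array([-1.79911170e+02, -9.07445209e-04,  2.01563747e+01]), 'force': array([0.714507  , 0.1208128 , 0.46433483]), 'torque': array([-0.02443865,  0.008944  , -0.00947247]), 'gripper_force': 0.0, 'gripper_width': 91.28060222885331}
```

View pics/top0.png

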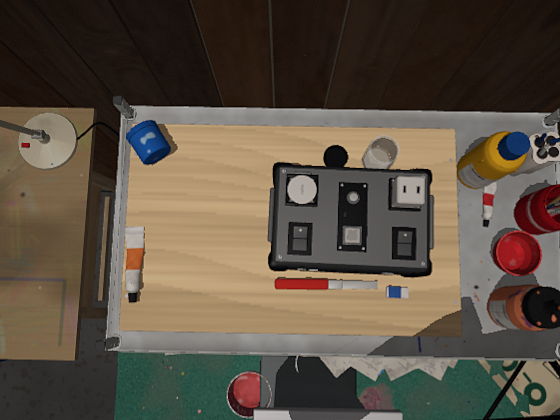

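View pics/side0.png

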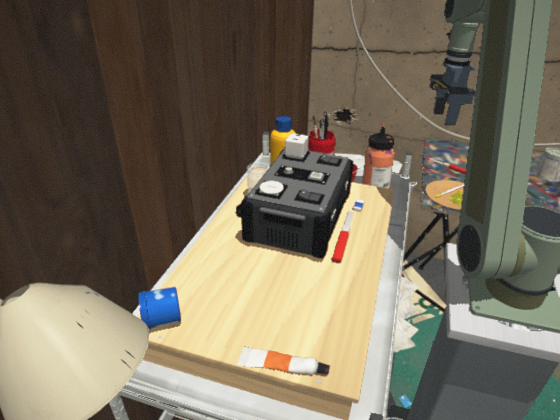

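The top view shows the charger in the right socket (410,190) and the cap in the left (302,189). The test button is at (352,197), the reset key at (351,235), and the rockers at (299,238) and (404,243). I'll enlarge both views to get exact pixels.

Run:
```python
import cv2
a=cv2.imread("pics/top0.png")[155:285,260:440]; cv2.imwrite("pics/topc.png",cv2.resize(a,None,fx=4.4,fy=4.4,interpolation=cv2.INTER_CUBIC))
a=cv2.imread("pics/side0.png")[130:255,230:370]; cv2.imwrite("pics/sidec.png",cv2.resize(a,None,fx=4.8,fy=4.8,interpolation=cv2.INTER_CUBIC))
```

```text
(no output)
```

View pics/topc.png

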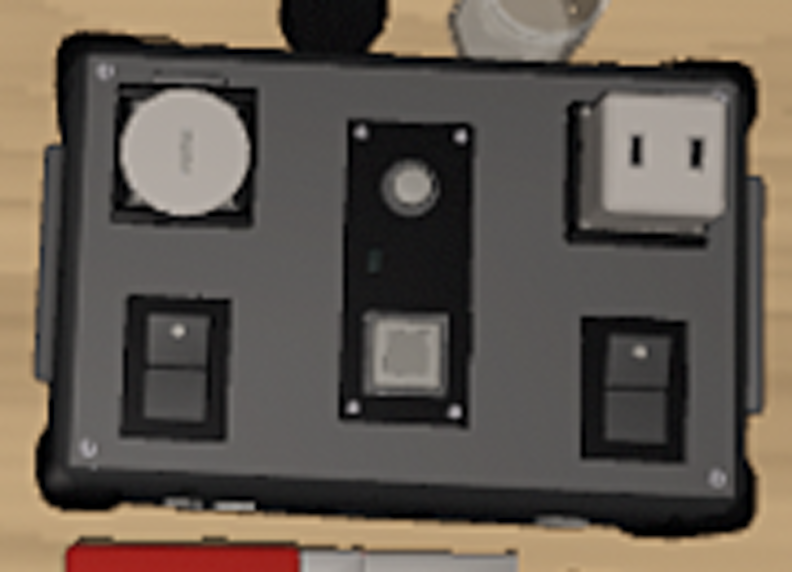

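View pics/sidec.png

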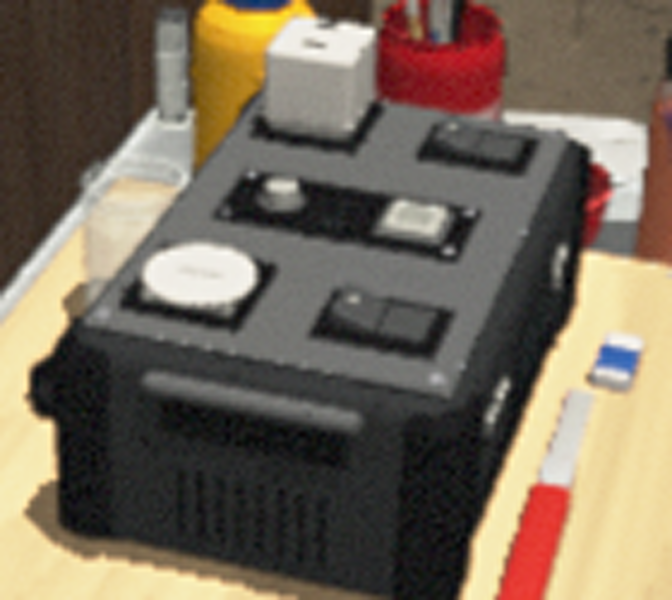

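The top crop shows the test cap (410,186), the reset key (405,353), the rocker dots (179,331) and (640,351), and the cap (186,152). In the side crop the same features are at (281,185), (415,216), (353,297), (450,127) and (200,271). I'll refine these with brightness masks and triangulate.

Create h.py:
```python
import cv2,numpy as np
from workcell import env, grab_frame, camera_model, job_done
def blob(img,p,r,k):
    """centroid of the bright contour nearest p; threshold between min and max in the window"""
    x,y=[int(round(v)) for v in p]; g=cv2.cvtColor(img,cv2.COLOR_BGR2GRAY)[y-r:y+r+1,x-r:x+r+1].astype(float)
    g=cv2.resize(g,None,fx=8,fy=8,interpolation=cv2.INTER_LINEAR)
    t=g.min()+k*(g.max()-g.min()); n,l,s,c=cv2.connectedComponentsWithStats((g>t).astype(np.uint8))
    i=1+np.argmin(np.hypot(*(c[1:]-g.shape[0]/2).T)); return (c[i]+.5)/8-.5+[x-r,y-r], s[i,2:5]/[8,8,64]
def ray(cam,p):
    m=camera_model(cam); K=np.array([[m['fx'],0,m['cx']],[0,m['fy'],m['cy']],[0,0,1]])
    u=cv2.undistortPoints(np.array([[p]],float),K,np.array(m['D']))[0,0]
    T=m['T']; return T[:3,3],T[:3,:3]@[u[0],-u[1],-1]
def plane(cam,p,z):
    o,d=ray(cam,p); return o+d*(z-o[2])/d[2]
def tri(p,q):
    o,d=ray('top',p); a,b=ray('side',q); s,t=np.linalg.lstsq(np.c_[d,-b],a-o,rcond=None)[0]
    P,Q=o+s*d,a+t*b; return (P+Q)/2,np.linalg.norm(P-Q)
```

Run:
```python
from h import *
T=cv2.imread("pics/top0.png");S=cv2.imread("pics/side0.png")
np.set_printoptions(precision=1,suppress=True)
for n,t,s,rt,rs,k in [("test",(410,186),(281,185),7,4,.75),("reset",(405,353),(415,216),11,6,.5),("dotL",(179,331),(353,297),3,2,.6),("dotR",(640,351),(450,127),3,2,.6),("cap",(186,152),(200,271),18,14,.7)]:
    t=(np.array(t)+.5)/4.4-.5+[260,155]; s=(np.array(s)+.5)/4.8-.5+[230,130]
    a,sa=blob(T,t,rt,k);b,sb=blob(S,s,rs,k)
    print(n,t,a,sa,s,b,sb,'hand',*tri(t,s),'blob',*tri(a,b))
```

```text
test [352.8 196.9] [353.2 196.8] [ 7.8  7.4 45.3] [288.1 168.1] [288.5 168.4] [ 5.5  2.6 11.3] hand [573.2 -24.4 224.4] 0.4064581711062461 blob [573.1 -25.3 223.3] 0.46830572603997844
reset [351.7 234.8] [351.5 235. ] [ 18.4  18.  278.4] [316.1 174.6] [316.1 175.1] [13.   8.8 86.2] hand [503.4 -22.9 219.7] 0.5602305613201961 blob [503.3 -22.7 218.6] 0.616087603483744
dotL [300.3 229.8] [300.1 229.7] [2.4 2.1 3.6] [303.1 191.5] [303.3 191.9] [2.1 1.5 2.3] hand [510.5  70.8 224.7] 0.2504086613333764 blob [510.5  71.1 224. ] 0.4536230632086397
dotR [405.1 234.4] [405.  234.5] [2.8 2.5 5.2] [323.4 156.1] [323.8 155.8] [2.1 1.6 2.3] hand [ 506.3 -119.   223.6] 0.702953981834808 blob [ 505.6 -118.7  224.5] 0.2294261877191995
cap [301.9 189.2] [301.5 189.2] [ 28.9  28.1 639.4] [271.3 186.1] [271.1 186.7] [ 23.2  12.9 236.5] hand [585.7  68.8 223.5] 0.21852239698855253 blob [585.9  69.4 222.2] 0.289193764352583
```

Heights match the expected values (plate z=215, test 224, caught key 220, dots 223), and the unit's yaw is about -1.4°. The charger is in the right socket. I'll raise the tool, turn it to align, and shut the fingers.

The rows are not in the units I measure in: shifts go in shares of 300 mm and turns go in shares of 180 degrees. I convert before sending: -47 mm / 300 = -0.1567, -46 mm / 300 = -0.1533, 7.2 degrees / 180 = 0.04.

{"fn": "drive_effector", "kwargs": {
  "offsets": [0, 0, -0.1567, 0, 0, 0.04, 0, 0, -0.1567, 0, 0, 0.04, 0, 0, -0.1567, 0, 0, 0.04, 0, 0, -0.1533, 0, 0, 0, 0, 0, 0, 0, 0, 0, 0, 0, 0, 0, 0, 0],
  "jaw": 0,
  "squeeze": 30
}}

```text
time_s: 0.7
ee_pos: [198.2, -539.9, 401.5]
ee_rot: [179.9, -0.0, -1.4]
force: [0.2, -0.5, -0.5]
gripper_width: 46.2
gripper_force: 0.0
```

Add to h.py:
```python
from scipy.spatial.transform import Rotation as R
def off(target):
    s=env.state(); r=R.from_euler('xyz',s['ee_rot'],degrees=True); return r.inv().apply(np.array(target)-s['ee_pos']).round(1)
```

```bash
python3 -c "
from h import *
print(off((573.2,-25,400)))"
```

```text
[ 362.  -524.2    0.8]
```

In the tool's units: -40 mm / 300 = -0.1333, 28 mm / 300 = 0.0933.

{"fn": "drive_effector", "kwargs": {
  "offsets": [0.0933, -0.1333, 0, 0, 0, 0, 0.0933, -0.1333, 0, 0, 0, 0, 0.0933, -0.1333, 0, 0, 0, 0, 0.0933, -0.1333, 0, 0, 0, 0, 0.0933, -0.1333, 0, 0, 0, 0, 0.0933, -0.1333, 0, 0, 0, 0, 0.0933, -0.1333, 0, 0, 0, 0, 0.0933, -0.1333, 0, 0, 0, 0]
}}

```text
time_s: 1.5
ee_pos: [430.2, -223.4, 398.6]
ee_rot: [-179.9, 0.2, -1.4]
force: [1.2, -1.7, 0.0]
gripper_width: 0.2
gripper_force: 0.0
```

{"fn": "drive_effector", "kwargs": {
  "offsets": [0.0933, -0.1333, 0, 0, 0, 0, 0.0933, -0.1333, 0, 0, 0, 0, 0.0933, -0.1333, 0, 0, 0, 0, 0.0933, -0.1333, 0, 0, 0, 0, 0.0867, -0.1467, 0, 0, 0, 0, 0, 0, 0, 0, 0, 0, 0, 0, 0, 0, 0, 0]
}}

```text
time_s: 2.2
ee_pos: [572.3, -25.2, 398.2]
ee_rot: [180.0, 0.3, -1.3]
force: [-0.4, -0.5, -0.3]
gripper_width: 0.5
gripper_force: 0.0
```

```bash
python3 -c "
from h import *
print(off((573.2,-25,260)))"
```

```text
[  1.6  -0.3 138.2]
```

In the tool's units: 40 mm / 300 = 0.1333, 28 mm / 300 = 0.0933.

{"fn": "drive_effector", "kwargs": {
  "offsets": [0.0033, 0, 0.1333, 0, 0, 0, 0, 0, 0.1333, 0, 0, 0, 0, 0, 0.1333, 0, 0, 0, 0, 0, 0.0933, 0, 0, 0, 0, 0, 0.02, 0, 0, 0, 0, 0, 0, 0, 0, 0, 0, 0, 0, 0, 0, 0]
}}

```text
time_s: 2.9
ee_pos: [574.3, -26.8, 248.7]
ee_rot: [180.0, -0.2, -1.5]
force: [-0.2, 0.1, 0.3]
gripper_width: 0.4
gripper_force: 0.0
```

Run:
```python
from h import *
print(off((573.2,-25,224)),env.state()['force'])
a=[cv2.resize(grab_frame(n)[y:y+130,x:x+130],(400,400),interpolation=cv2.INTER_CUBIC) for n,y,x in(("top",140,290),("side",110,230))]
cv2.imwrite("pics/c1.png",np.hstack(a))
```

```text
[-1.2 -1.8 24.7] [-0.20182018  0.12117235  0.27309464]
```

View pics/c1.png

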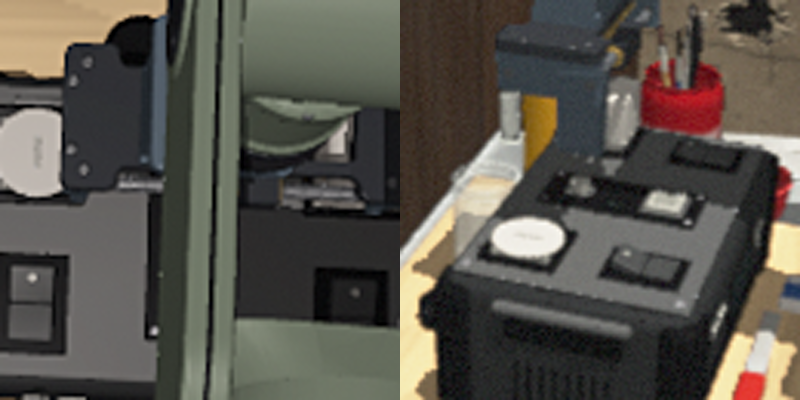

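The shut fingertips (side panel 580,150) sit just above the test button (580,185). I'll press in steps.

In the tool's units: 10 mm / 300 = 0.0333, 8 mm / 300 = 0.0267.

{"fn": "drive_effector", "kwargs": {
  "offsets": [-0.0033, -0.0067, 0.0333, 0, 0, 0, 0, 0, 0.0267, 0, 0, 0, 0, 0, 0.0133, 0, 0, 0, 0, 0, 0.0067, 0, 0, 0, 0, 0, 0.0033, 0, 0, 0, 0, 0, 0, 0, 0, 0, 0, 0, 0, 0, 0, 0]
}}

```text
time_s: 3.7
ee_pos: [572.7, -24.0, 222.3]
ee_rot: [180.0, -0.0, -1.4]
force: [-1.9, 0.3, 3.3]
gripper_width: 0.4
gripper_force: 1.2
```

{"fn": "drive_effector", "kwargs": {
  "offsets": [0, 0, 0.0033, 0, 0, 0, 0, 0, 0.0033, 0, 0, 0, 0, 0, 0.0033, 0, 0, 0, 0, 0, 0, 0, 0, 0, 0, 0, 0, 0, 0, 0]
}}

```text
time_s: 4.2
ee_pos: [572.8, -24.0, 219.1]
ee_rot: [180.0, -0.0, -1.4]
force: [-1.6, 0.5, 4.1]
gripper_width: 0.4
gripper_force: 1.9
```

In the tool's units: 1 mm / 300 = 0.0033.

{"fn": "drive_effector", "kwargs": {
  "offsets": [0, 0, 0.0033, 0, 0, 0, 0, 0, 0.0033, 0, 0, 0, 0, 0, 0, 0, 0, 0, 0, 0, 0, 0, 0, 0]
}}

```text
time_s: 4.6
ee_pos: [572.9, -24.0, 218.2]
ee_rot: [180.0, -0.1, -1.4]
force: [-3.2, 0.4, 8.7]
gripper_width: 0.3
gripper_force: 4.5
```

Run:
```python
from h import *
a=grab_frame("side"); cv2.imwrite("pics/s2.png",a)
print(blob(a,(316,172),8,.5), env.state()['force'])
cv2.imwrite("pics/c2.png",np.hstack([cv2.resize(i[130:230,250:350],(400,400),interpolation=cv2.INTER_CUBIC) for i in (cv2.imread("pics/side0.png"),a)]))
```

```text
(array([315.88310495, 174.29413854]), array([13.  ,  9.75, 93.5 ])) [-3.77216107  1.05463088  8.38021846]
```

View pics/c2.png

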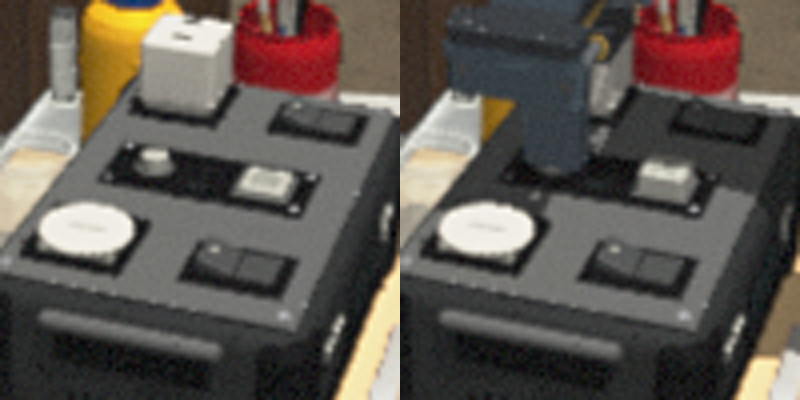

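The reset key has jumped up: its tall sides now show at (665,180). I'll lift and go over to it.

In the tool's units: -35 mm / 300 = -0.1167, -20 mm / 300 = -0.0667.

{"fn": "drive_effector", "kwargs": {
  "offsets": [0, 0, -0.05, 0, 0, 0, 0, 0, -0.0667, 0, 0, 0, -0.1167, 0, 0, 0, 0, 0, -0.1167, 0, 0, 0, 0, 0, 0, 0, 0, 0, 0, 0, 0, 0, 0, 0, 0, 0, 0, 0, 0, 0, 0, 0]
}}

```text
time_s: 5.35
ee_pos: [503.9, -22.4, 251.8]
ee_rot: [180.0, -0.1, -1.4]
force: [-1.0, 0.2, 0.8]
gripper_width: 0.7
gripper_force: 0.0
```

```bash
python3 -c "
from h import *
print(off((503.4,-22.9,229)))"
```

```text
[-0.5  0.5 22.8]
```

Needed: 23 mm to contact, and about 33–34 mm to catch (z about 219, stop at 218).

In the tool's units: 16 mm / 300 = 0.0533, 6 mm / 300 = 0.02.

{"fn": "drive_effector", "kwargs": {
  "offsets": [0, 0, 0.0533, 0, 0, 0, 0, 0, 0.02, 0, 0, 0, 0, 0, 0.01, 0, 0, 0, 0, 0, 0.01, 0, 0, 0, 0, 0, 0.01, 0, 0, 0, 0, 0, 0, 0, 0, 0, 0, 0, 0, 0, 0, 0]
}}

```text
time_s: 6.05
ee_pos: [502.7, -22.3, 220.8]
ee_rot: [180.0, 0.0, -1.4]
force: [0.2, -1.3, 0.1]
gripper_width: 0.3
gripper_force: 0.0
```

{"fn": "drive_effector", "kwargs": {
  "offsets": [0, 0, 0.0033, 0, 0, 0, 0, 0, 0.0033, 0, 0, 0, 0, 0, 0.0033, 0, 0, 0, 0, 0, 0.0033, 0, 0, 0, 0, 0, 0, 0, 0, 0, 0, 0, 0, 0, 0, 0]
}}

```text
time_s: 6.65
ee_pos: [502.9, -22.2, 218.2]
ee_rot: [180.0, -0.1, -1.4]
force: [-2.1, 0.8, 8.3]
gripper_width: 0.5
gripper_force: 4.1
```

In the tool's units: -25 mm / 300 = -0.0833, -15 mm / 300 = -0.05.

{"fn": "drive_effector", "kwargs": {
  "offsets": [0, 0, 0.0017, 0, 0, 0, 0, 0, 0, 0, 0, 0, 0, 0, -0.05, 0, 0, 0, 0, 0, -0.0833, 0, 0, 0, 0, 0, 0, 0, 0, 0, 0, 0, 0, 0, 0, 0]
}}

```text
time_s: 7.25
ee_pos: [502.7, -22.2, 256.1]
ee_rot: [180.0, -0.0, -1.4]
force: [-0.3, -0.5, 0.2]
gripper_width: 0.2
gripper_force: 0.0
```

Run:
```python
from h import *
print(off((508.6,-118.9,223)))
a=grab_frame("side")
cv2.imwrite("pics/c3.png",np.hstack([cv2.resize(i[130:230,250:350],(400,400),interpolation=cv2.INTER_CUBIC) for i in (cv2.imread("pics/s2.png"),a)]))
```

```text
[ 8.4 96.5 33.1]
```

View pics/c3.png

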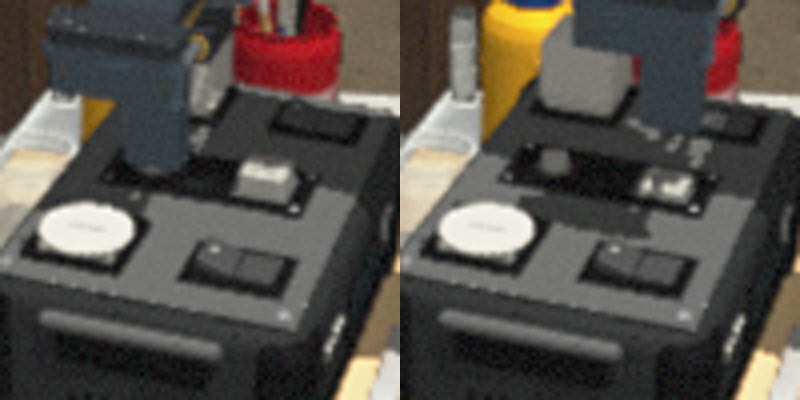

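The reset key (668,185) is low again and the test button is up. Next I'll go over the right rocker's ON half and press it.

In the tool's units: 32 mm / 300 = 0.1067, 12 mm / 300 = 0.04.

{"fn": "drive_effector", "kwargs": {
  "offsets": [0.0133, 0.1067, 0, 0, 0, 0, 0.0133, 0.1067, 0, 0, 0, 0, 0, 0.1067, 0, 0, 0, 0, 0, 0, 0.04, 0, 0, 0, 0, 0, 0.0267, 0, 0, 0, 0, 0, 0, 0, 0, 0, 0, 0, 0, 0, 0, 0]
}}

```text
time_s: 8.0
ee_pos: [508.0, -117.4, 235.8]
ee_rot: [-180.0, 0.1, -1.4]
force: [-0.1, 1.0, 0.1]
gripper_width: 0.6
gripper_force: 0.0
```

```bash
python3 -c "
from h import *
print(off((508.6,-118.9,218.5)))"
```

```text
[ 0.6  1.5 17.3]
```

In the tool's units: 6 mm / 300 = 0.02, 4 mm / 300 = 0.0133.

{"fn": "drive_effector", "kwargs": {
  "offsets": [0, 0.0033, 0.02, 0, 0, 0, 0, 0, 0.0133, 0, 0, 0, 0, 0, 0.0067, 0, 0, 0, 0, 0, 0.0067, 0, 0, 0, 0, 0, 0.0033, 0, 0, 0, 0, 0, 0.0033, 0, 0, 0, 0, 0, 0, 0, 0, 0, 0, 0, 0, 0, 0, 0]
}}

```text
time_s: 8.8
ee_pos: [508.1, -119.5, 220.3]
ee_rot: [180.0, 0.0, -1.4]
force: [-0.1, 1.1, -0.9]
gripper_width: 0.3
gripper_force: 0.0
```

{"fn": "drive_effector", "kwargs": {
  "offsets": [0, 0, 0.0033, 0, 0, 0, 0, 0, 0.0017, 0, 0, 0, 0, 0, 0, 0, 0, 0, 0, 0, 0, 0, 0, 0]
}}

```text
time_s: 9.2
ee_pos: [508.3, -119.5, 218.9]
ee_rot: [180.0, 0.0, -1.4]
force: [0.2, 0.1, -0.7]
gripper_width: 0.4
gripper_force: 0.0
```

In the tool's units: 1 mm / 300 = 0.0033.

{"fn": "drive_effector", "kwargs": {
  "offsets": [0, 0, 0.0033, 0, 0, 0, 0, 0, 0, 0, 0, 0, 0, 0, 0, 0, 0, 0]
}}

```text
time_s: 9.5
ee_pos: [508.4, -119.5, 218.7]
ee_rot: [180.0, -0.1, -1.4]
force: [-1.0, 1.2, 6.4]
gripper_width: 0.6
gripper_force: 2.8
```

{"fn": "drive_effector", "kwargs": {
  "offsets": [0, 0, -0.05, 0, 0, 0, 0, 0, -0.15, 0, 0, 0, 0, 0, -0.1667, 0, 0, 0, -0.1333, 0, -0.1, 0, 0, 0, -0.1667, 0, 0, 0, 0, 0, -0.1667, 0, 0, 0, 0, 0, -0.1667, 0, 0, 0, 0, 0, -0.1667, 0, 0, 0, 0, 0]
}}

```text
time_s: 10.3
ee_pos: [266.4, -113.0, 357.5]
ee_rot: [180.0, 0.0, -1.4]
force: [0.5, -1.2, 1.0]
gripper_width: 0.4
gripper_force: 0.0
```

Run:
```python
from h import *
a=grab_frame("side")[130:230,250:350]; b=grab_frame("top")[155:285,290:440]
cv2.imwrite("pics/c4.png",np.hstack([cv2.resize(a,(400,400),interpolation=cv2.INTER_CUBIC),cv2.resize(b,(400,400),interpolation=cv2.INTER_CUBIC)]))
```

```text
(no output)
```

View pics/c4.png

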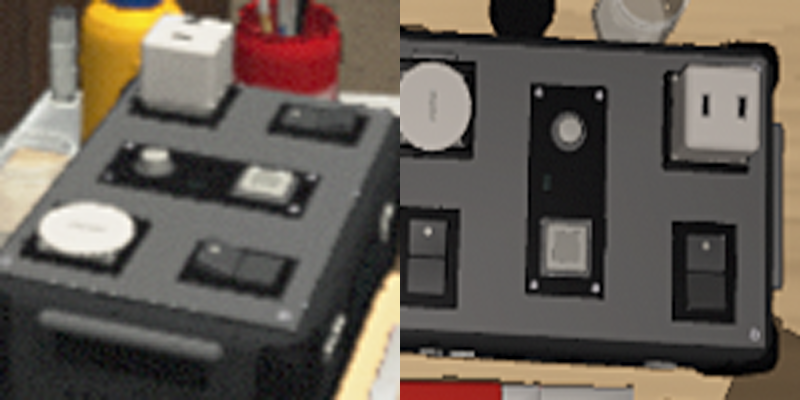

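The side view shows the right rocker's socket half down and front half up at (320,120). The left rocker is unchanged, the reset key is low, the test button is up, and the charger and cap are in place.

{"fn": "drive_effector", "kwargs": {
  "offsets": [0, 0, 0, 0, 0, 0, 0, 0, 0, 0, 0, 0, 0, 0, 0, 0, 0, 0]
}}

```text
time_s: 10.7
ee_pos: [269.5, -113.6, 357.6]
ee_rot: [-180.0, 0.0, -1.4]
force: [0.2, -0.2, 0.8]
gripper_width: 0.6
gripper_force: 0.0
```

```bash
python3 -c "
from workcell import env, grab_frame, camera_model, job_done
print(job_done())"
```

```text
the job is handed in; nothing more can be done
None
```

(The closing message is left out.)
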